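# Slide the shower bracket into the corner of the marking-out fence

### The job

Push the stainless shower bracket along the tiled ledge into the inside corner of the timber marking-out fence, so that a long edge of its foot lies flat against the long batten and its end butts against the short end block, ready for its screw holes to be marked. Push only on the edges of the foot with your fingertips: keep it flat on the tiles, do not lift it and do not touch the upright holder on top of it. Leave the other things and the fan's switch as they are, and finish clear of the bracket.

Things in the scene. Friction and masses are not known exactly. Their poses are not given: they have to be found in the camera images.
- bracket: stainless shower bracket, about 0.3 kg, loose: a flat rectangular foot 76 mm (its x) by 100 mm (its y), 16 mm thick, the holder standing in its middle. Origin at the centre of the underside, z up. It starts within 0.3 rad of yaw 0, 25 mm or more clear on each side in y, nothing between it and the batten; either long edge may end against the batten. Sliding takes a few newtons
- holder: the upright holder fixed to the middle of the bracket's foot: a stem 20 mm in diameter and a small U-shaped cradle 24 mm (x) by 34 mm (y); it reaches from 16 to 54 mm above the ledge. Not to be touched. Origin on its axis at the top of the foot
- fence: L-shaped pale timber fence fixed to the ledge, 24 mm high, 30 mm wide. Origin at its inside corner, on the ledge. Batten face: plane x = 0, from the corner 550 mm along +y (timber on the +x side). End block face: plane y = 0, from the corner 110 mm along -x (timber on the -y side). Bracket home: origin at x = -38, y = +50 mm in this frame, axes parallel. Fence x points away from the robot within 0.1 rad
- elbow: grey polypropylene pipe elbow lying flat, two sockets 44 mm in diameter, 67 by 67 mm, 44 mm high; bystander in the row with the bracket. Origin under its middle
- tap_lever: black plastic tap lever, 38 mm wide, 86 mm long (its y), 30 mm high; bystander in the row with the bracket. Origin under its middle
- basin_wrench: steel basin wrench 220 mm long lying along y with a T bar 80 mm long, 20 mm high; bystander beyond the fence. Origin under its middle
- tape_roll: white thread-tape roll 56 mm in diameter, 14 mm high, lying flat beyond the fence; bystander. Origin under its centre
- jar: small white jar with a blue cap, 56 mm in diameter, 60 mm high, standing at the left; bystander. Origin under its centre
- spray: green bottle 60 mm in diameter, 120 mm high, standing at the left of the ledge; bystander. Origin under its centre
- fan_switch (a joint): small black toggle on the white fan housing (200 x 80 x 170 mm), which hangs on the low tiled wall along the right of the ledge, its centre 0.52 to 0.68 m ahead of the robot and its face 0.515 m to the right. The toggle sticks out up to about 60 mm from that face, about 130 mm above the ledge, 90 mm or more right of any fence part. 0 rad is off, 1 rad pushed over; it must stay off
Things that resemble listed ones, but are neither listed nor needed, are in the scene too. Leave any blue, pink or yellow look-alike of the bracket alone.

How it is judged:
By the outcome, as a careful person would: the job done as asked, in the order asked, and still so for the second after the job is handed in, with the robot touching nothing.
It also fails if it takes over 58 s, if anything falls off the work surface, if the arm or the gripper's body presses on something with over 40 N, if the wrist force passes 120 N, or if a joint passes its speed limit or range.

### The arm

A 7-joint arm with a two-finger parallel gripper is mounted at the origin on the work surface. World frame = base frame: x ahead of the robot, y to its left, z up, the work surface at z = 0. Lengths are in m, angles in rad, forces in N, time in s.
With the tool pointing down it reaches from about 0.4 to 0.875 m from the base axis. Payload 6.5 kg.
Tool frame: the origin (TCP) lies where the fingers leave the gripper's body, on its centre line; the fingertips stand 64 mm ahead of it and the grasp point (between the pads) lies 45 mm ahead of it; z points along the fingers, y is the direction in which the jaws open and shut (so a half turn about z gives the same grasp; the last joint's range is limited). The gripper opens to 88 mm and grips with 3 to 60 N. Pads are 18 mm wide; open, the fingers measure 123 mm over their backs; the gripper's body (75 mm by 187 mm) begins 45 mm behind the grasp point.
Start: joints at [-1.395, 0.536, -0.004, 1.538, 0.003, 1.067, -0.071], TCP at [0.156, 0.631, 0.303] pointing down, gripper open.
Joint ranges: [-2.7, 2.7], [-0.37, 2.16], [-1.27, 1.26], [0.24, 2.4], [-1.31, 4.45], [0.19, 1.91], [-2.76, 2.76]. Speed limits (rad/s): [2.39, 2.39, 3.14, 3.14, 3.14, 3.14, 3.14].

### API

Orientations are given as a unit quaternion [w, x, y, z].
In Python, from cell import get_state, cams, order gives the robot as it stands.
- The arm moves only by the tool play_rows, never from a script. Its argument "series" is a list of rows, each an object of numbers: "tx", "ty", "tz": the shift along the tool's x, y, z in cm; "wx", "wy", "wz": the turn, a rotation vector about the tool's x, y, z in rad; "hand": the opening, from 0 (shut) to 1 (fully open). A call has 1 to 20 rows; each row is the pose to reach, as a shift and turn from the pose measured when the call began, along the tool's axes at that moment; what a row does not reach only later rows make up. A row lasts 1/8 s, in which the tool goes at most 62.5 mm and 10.7 degrees, less where a joint would pass 70% of its speed; a pose out of reach is approached as far as the arm can. A call with a gripper value outside its range is refused whole. The fingers move at their own pace and stop on an object; the grip force is fixed at half the most. Time passes only in rows, so rows that repeat a pose let the fingers close. It gives the time, the measured TCP pose, the force and the opening at its end, in the units of the state.
- get_state(): the state, without advancing time (a new reading comes with each control period).
- cams.snapshot(name): name is "scene" or "top" or "wrist"; returns (picture, depth): 420x560x3 uint8, red, green, blue; 420x560 float32, m along the optical axis (not along the pixel's ray), 0 where there is no reading.
- cams.calibration(name): a dict with "fx", "fy", "cx", "cy" (pixels), "k1" (the pictures are not rectified: a ray, as slopes to the right and down, at radius r is drawn at 1 + k1 r^2 times it, then the intrinsics apply), "R" (3x3) and "t" (3): a world point X has camera coordinates R X + t. Camera axes: x right, y down, z forward; pixel columns grow to the right and rows downward; lengths in m; the calibration is good to about 2 mm. A picture is of the moment at which its call begins: read the wrist's pose just before it. calibration takes no time and is no camera call; for the wrist camera it gives the pose at the moment of the call.
- order.close_job(): hands the job in, once; it reports no verdict.
The state is a dict: "time": time; "joint_pos": joint angles; "joint_velocities": joint speeds; "joint_efforts": joint torques, N m; "tool_pos": TCP position; "tool_rot": TCP orientation; "wrist_force": force on the tool from outside, world axes, zero at the start; "torque": the same for the moment, N m; "gripper_width": opening from 0.0 (shut) to 1.0 (fully open).
Only numpy, scipy, OpenCV 4.12 (cv2) and the standard library are available. Lean on these libraries where they do the work, as an engineer would, in place of code of your own. Each camera call takes 0.05 s, during which the arm holds its last target. There are 200 camera calls.

## Working session

There is one attempt and no reset: what is moved stays moved. The work goes in short steps, Python scripts to look and compute and a tool call to move; the robot and the scene stay as the last step left them, time stands still between calls to the robot, and variables do not carry over. Pictures are saved under pics/ and viewed, about 8 in all and at most 12, crops included, and the job is handed in when it is done.

Besides the shell and the picture viewer there is one more tool, called after "Emit:" in YAML: its name, and indented under it one key for each argument. play_rows: Moves the arm, as the interface text tells. Its arguments: {"type":"object","properties":{"series":{"type":"array","items":{"type":"object","properties":{"tx":{"type":"number"},"ty":{"type":"number"},"tz":{"type":"number"},"wx":{"type":"number"},"wy":{"type":"number"},"wz":{"type":"number"},"hand":{"type":"number"}}}}},"required":["series"]}

```bash
mkdir -p pics; ls; python3 - <<'E'
from cell import get_state,cams
import cv2
print(get_state())
for n in ["scene","top"]:
    p,d=cams.snapshot(n); cv2.imwrite(f"pics/{n}0.png",p[:,:,::-1]); c=cams.calibration(n); print(n,c)
E
```

```text
pics
{'time': 0.0, 'joint_pos': array([-1.39518625,  0.53718085, -0.00441172,  1.53882961,  0.00262021,
        1.06731173, -0.07120815]), 'joint_velocities': array([ 0.00095798,  0.00083017,  0.00067584,  0.00076439,  0.00075327,
       -0.00011558,  0.00115935]), 'joint_efforts': array([ 2.87271232e-04, -5.70986438e+01,  9.91117805e-01, -2.51605225e+01,
       -5.61565999e-02,  1.79142714e-02,  1.61411035e-04]), 'tool_pos': array([0.15555931, 0.63060498, 0.3018467 ]), 'tool_rot': array([-2.51488413e-05,  1.20585661e-01,  9.92702551e-01, -8.61738035e-04]), 'wrist_force': array([0.74386353, 0.46064154, 1.29066086]), 'torque': array([0.00939294, 0.05797449, 0.02195538]), 'gripper_width': 1.000378058710611}
scene {'fx': 430.86600435163183, 'fy': 430.86600435163183, 'cx': 276.14810373297024, 'cy': 208.76282165063455, 'k1': -0.04213078279510817, 'R': array([[ 0.05059462,  0.99867684,  0.00920614],
       [ 0.79054761, -0.03441405, -0.61143287],
       [-0.61030702,  0.0382131 , -0.79124275]]), 't': array([-0.0092357 , -0.36200575,  1.51187651])}
top {'fx': 515.6437773125889, 'fy': 515.6437773125889, 'cx': 277.555178464168, 'cy': 215.90769436765547, 'k1': -0.04412937119386184, 'R': array([[ 0.03123125, -0.99950338, -0.00419535],
       [-0.98626919, -0.03013618, -0.16237269],
       [ 0.16216562,  0.00920884, -0.98672058]]), 't': array([-0.01960519,  0.51504259,  1.69033769])}
```

View pics/top0.png

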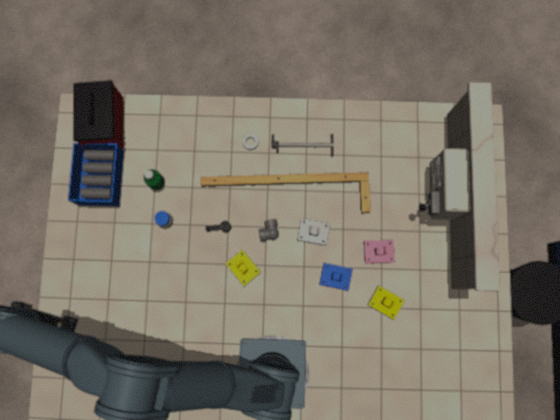

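View pics/scene0.png

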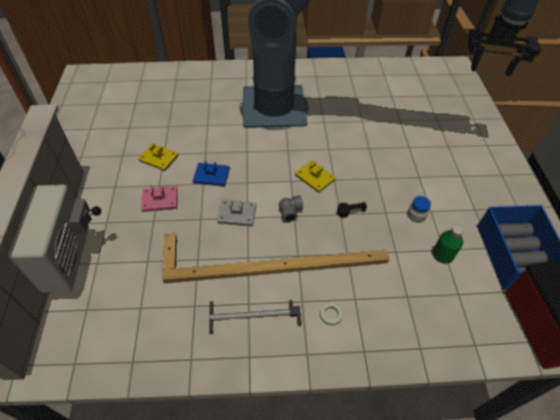

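Candidates in the top view are silver (313,232), pink (379,251), blue (336,277), yellow (243,268) and yellow (387,302). The silver one fits the "stainless" description and sits in the row with the elbow and lever. The fence's inside corner is near (361,186). I'll confirm with an enlarged crop and measure.

```bash
cat > h.py <<'E'
import numpy as np,cv2
from cell import get_state,cams
def rays(n,uv,c=None):
    c=c or cams.calibration(n); uv=np.asarray(uv,float).reshape(-1,2)
    q=(uv-[c['cx'],c['cy']])/[c['fx'],c['fy']]; s=q.copy()
    for _ in range(6): s=q/(1+c['k1']*(s**2).sum(1,keepdims=True))
    R=np.array(c['R']); t=np.array(c['t'])
    return -R.T@t, np.c_[s,np.ones(len(s))]@R
def plane(n,uv,z,c=None):
    o,d=rays(n,uv,c); return (o+d*((z-o[2])/d[:,2])[:,None])[:,:2]
def world(n,depth,c=None):
    H,W=depth.shape; v,u=np.mgrid[:H,:W]
    o,d=rays(n,np.c_[u.ravel(),v.ravel()],c)
    return (o+d*depth.ravel()[:,None]).reshape(H,W,3)
def project(n,X,c=None):
    c=c or cams.calibration(n); X=np.asarray(X,float).reshape(-1,3)@np.array(c['R']).T+c['t']
    s=X[:,:2]/X[:,2:]; s=s*(1+c['k1']*(s**2).sum(1,keepdims=True)); return s*[c['fx'],c['fy']]+[c['cx'],c['cy']]
E
python3 - <<'E'
from h import *
p,d=cams.snapshot("top"); W=world("top",d)
z=W[...,2]
print("table z",np.median(z[240:330,150:220]), "holder",np.max(z[222:242,300:328]))
hsv=cv2.cvtColor(p,cv2.COLOR_RGB2HSV)
print("tile hsv",hsv[260,300],"foot",hsv[225,305],hsv[240,320],"fence",hsv[182,250],hsv[195,364])
# bracket by saturation
roi=np.zeros(z.shape,np.uint8); roi[212:252,290:336]=1
m=((hsv[...,1]<28)&(roi>0)).astype(np.uint8)
mz=((z>.009)&(roi>0)).astype(np.uint8)
for n,mm,h in(("sat",m,.016),("z",mz,.016)):
    c=max(cv2.findContours(mm,0,2)[0],key=cv2.contourArea); b=cv2.boxPoints(cv2.minAreaRect(c)); X=plane("top",b,h)
    print(n,cv2.contourArea(c),b.round(1).tolist(),X.round(4).tolist(),X.mean(0),np.linalg.norm(np.diff(X,axis=0),axis=1))
f=((hsv[...,1]>90)&(hsv[...,0]>8)&(hsv[...,0]<28)).astype(np.uint8); f[:165]=0;f[220:]=0;f[:,:190]=0;f[:,380:]=0
c=max(cv2.findContours(f,0,2)[0],key=cv2.contourArea)
a=cv2.approxPolyDP(c,4,True)[:,0]; print("fence",a.tolist(),plane("top",a,.024).round(4).tolist())
k=cv2.resize(p[160:320,190:410],None,fx=3.6,fy=3.6,interpolation=2); cv2.imwrite("pics/crop0.png",k[:,:,::-1])
E
```

```text
table z 5.184203260399922e-05 holder 1.751437586448685
tile hsv [ 27  32 157] foot [ 30  13 156] [ 34  11 159] fence [ 20 127 150] [ 20 127 157]
sat 608.5 [[295.8999938964844, 241.3000030517578], [299.8999938964844, 217.8000030517578], [329.5, 222.8000030517578], [325.6000061035156, 246.3000030517578]] [[0.4345, -0.0684], [0.5154, -0.0797], [0.5015, -0.181], [0.4207, -0.169]] [ 0.4680292  -0.12451625] [0.08174562 0.10233499 0.081633  ]
z 608.5 [[296.70001220703125, 239.6999969482422], [300.79998779296875, 217.10000610351562], [330.3999938964844, 222.5], [326.29998779296875, 245.0]] [[0.4402, -0.0708], [0.5178, -0.0828], [0.5024, -0.1838], [0.4249, -0.1711]] [ 0.4713322  -0.12711045] [0.07858215 0.10222754 0.07846361]
fence [[369, 211], [367, 173], [201, 177], [202, 185], [358, 180], [361, 210]] [[0.5448, -0.314], [0.6775, -0.3069], [0.6461, 0.2643], [0.618, 0.2593], [0.6518, -0.2759], [0.5474, -0.2867]]
```

View pics/crop0.png

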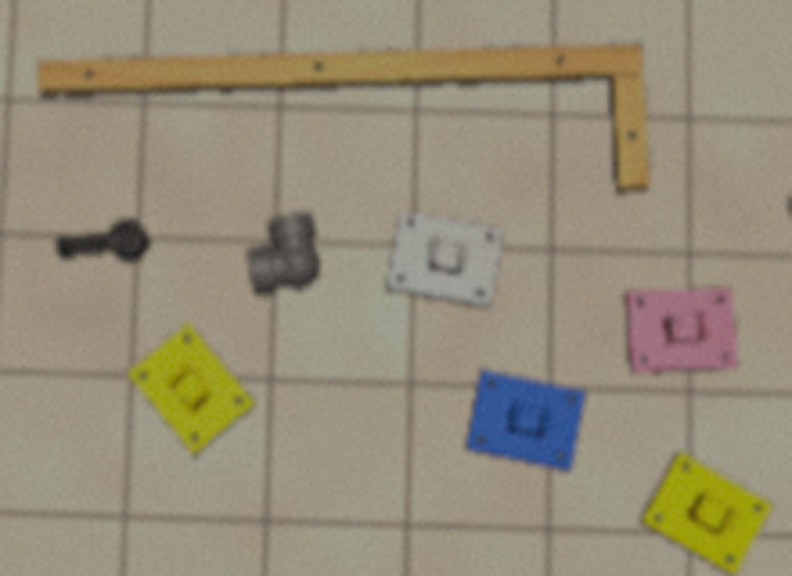

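Crop: the silver foot is at (445,257), and the blue, pink and yellow look-alikes are separate, so silver is the bracket. Top-view estimates:
- **Bracket:** about (0.470, -0.126), yaw about -0.14.
- **Fence corner:** about (0.651, -0.276), yaw about 0.06.

Next I'll go above, square to the fence, and take one close look.

Emit:
play_rows:
  series:
    - {"tx": -33, "ty": -10.5, "tz": -5, "wz": -0.1}
    - {"tx": -33, "ty": -10.5, "tz": -5, "wz": -0.3}
    - {"tx": -33, "ty": -10.5, "tz": -5, "wz": -0.3}
    - {"tx": -33, "ty": -10.5, "tz": -5, "wz": -0.3}
    - {"tx": -33, "ty": -10.5, "tz": -5, "wz": -0.3}
    - {"tx": -33, "ty": -10.5, "tz": -5, "wz": -0.3}
    - {"tx": -51, "ty": -42, "tz": -5, "wz": -0.3}
    - {"tx": -51, "ty": -42, "tz": -5, "wz": -0.3}
    - {"tx": -51, "ty": -42, "tz": -5, "wz": -0.3}
    - {"tx": -51, "ty": -42, "tz": -5, "wz": -0.3}
    - {"tx": -51, "ty": -42, "tz": -5, "wz": -0.3}
    - {"tx": -51, "ty": -42, "tz": -5, "wz": -0.3}
    - {"tx": -52, "ty": -67.5, "tz": -5, "wz": -0.3}
    - {"tx": -52, "ty": -67.5, "tz": -5, "wz": -0.3}
    - {"tx": -52, "ty": -67.5, "tz": -5, "wz": -0.3}
    - {"tx": -52, "ty": -67.5, "tz": -5, "wz": -0.3}
    - {"tx": -52, "ty": -67.5, "tz": -5, "wz": -0.3}
    - {"tx": -52, "ty": -67.5, "tz": -5, "wz": -0.3, "hand": 0.5}
    - {"tx": -52, "ty": -67.5, "tz": -5, "wz": -0.3, "hand": 0.5}
    - {"tx": -52, "ty": -67.5, "tz": -5, "wz": -0.3, "hand": 0.5}

```text
schema error: expected keys tx, ty, tz, wx, wy, wz, hand
```

```bash
python3 - <<'E'
from h import *
s=get_state(); print(s['time'],s['tool_pos'],s['tool_rot'],s['gripper_width'])
c=cams.calibration("wrist"); p,d=cams.snapshot("wrist"); cv2.imwrite("pics/w0.png",p[:,:,::-1])
print(c['R'],c['t'],project("wrist",[[.47,-.126,.016],[.651,-.276,.024]],c))
np.savez("w0.npz",p=p,d=d,**c)
E
```

```text
0.15 [0.15555539 0.63074703 0.302085  ] [-2.61469124e-05  1.20574279e-01  9.92704116e-01 -6.17079226e-04] 1.0038298821585252
[[ 2.38074491e-01  9.71246881e-01 -1.78843055e-04]
 [ 9.25028719e-01 -2.26689244e-01  3.04850546e-01]
 [ 2.96044600e-01 -7.27425737e-02 -9.52400185e-01]] [-0.64953453 -0.04218152  0.38975681] [[-108.60611517  451.21359835]
 [ -99.19759984  512.02786338]]
```

View pics/w0.png

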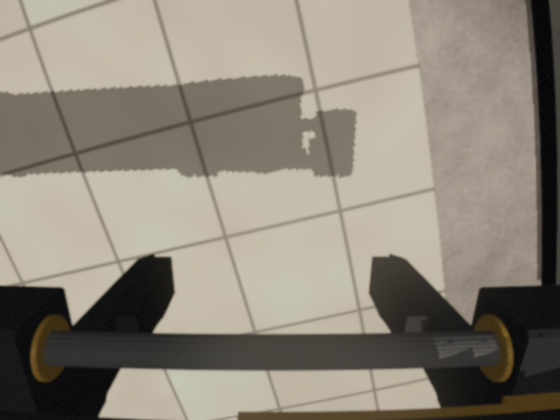

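The move was refused because every key is required, so that picture is still the start pose: tiles and shadow at top, fingers from row 255 down. Resending, with the viewpoint shifted so that both bracket and fence corner fall above the fingers.

Emit:
play_rows:
  series:
    - {"tx": -33, "ty": -10.5, "tz": -5, "wx": 0, "wy": 0, "wz": -0.1, "hand": 1}
    - {"tx": -33, "ty": -10.5, "tz": -5, "wx": 0, "wy": 0, "wz": -0.3, "hand": 1}
    - {"tx": -33, "ty": -10.5, "tz": -5, "wx": 0, "wy": 0, "wz": -0.3, "hand": 1}
    - {"tx": -33, "ty": -10.5, "tz": -5, "wx": 0, "wy": 0, "wz": -0.3, "hand": 1}
    - {"tx": -33, "ty": -10.5, "tz": -5, "wx": 0, "wy": 0, "wz": -0.3, "hand": 1}
    - {"tx": -33, "ty": -10.5, "tz": -5, "wx": 0, "wy": 0, "wz": -0.3, "hand": 1}
    - {"tx": -51, "ty": -42, "tz": -5, "wx": 0, "wy": 0, "wz": -0.3, "hand": 0.5}
    - {"tx": -51, "ty": -42, "tz": -5, "wx": 0, "wy": 0, "wz": -0.3, "hand": 0.5}
    - {"tx": -51, "ty": -42, "tz": -5, "wx": 0, "wy": 0, "wz": -0.3, "hand": 0.5}
    - {"tx": -51, "ty": -42, "tz": -5, "wx": 0, "wy": 0, "wz": -0.3, "hand": 0.5}
    - {"tx": -51, "ty": -42, "tz": -5, "wx": 0, "wy": 0, "wz": -0.3, "hand": 0.5}
    - {"tx": -51, "ty": -42, "tz": -5, "wx": 0, "wy": 0, "wz": -0.3, "hand": 0.5}
    - {"tx": -62, "ty": -69, "tz": -5, "wx": 0, "wy": 0, "wz": -0.3, "hand": 0.5}
    - {"tx": -62, "ty": -69, "tz": -5, "wx": 0, "wy": 0, "wz": -0.3, "hand": 0.5}
    - {"tx": -62, "ty": -69, "tz": -5, "wx": 0, "wy": 0, "wz": -0.3, "hand": 0.5}
    - {"tx": -62, "ty": -69, "tz": -5, "wx": 0, "wy": 0, "wz": -0.3, "hand": 0.5}
    - {"tx": -62, "ty": -69, "tz": -5, "wx": 0, "wy": 0, "wz": -0.3, "hand": 0.5}
    - {"tx": -62, "ty": -69, "tz": -5, "wx": 0, "wy": 0, "wz": -0.3, "hand": 0.5}
    - {"tx": -62, "ty": -69, "tz": -5, "wx": 0, "wy": 0, "wz": -0.3, "hand": 0.5}
    - {"tx": -62, "ty": -69, "tz": -5, "wx": 0, "wy": 0, "wz": -0.3, "hand": 0.5}

```text
time: 2.7
tool_pos: [0.5926, -0.1856, 0.3529]
tool_rot: [-0.0, -0.03, 1.0, -0.0]
wrist_force: [-0.5, -0.1, -0.5]
gripper_width: 0.501
```

```bash
python3 - <<'E'
from h import *
s=get_state(); print(s['time'],s['tool_pos'],s['tool_rot'],s['gripper_width'],s['joint_pos'])
c=cams.calibration("wrist"); p,d=cams.snapshot("wrist"); cv2.imwrite("pics/w1.png",p[:,:,::-1])
print(project("wrist",[[.47,-.126,.016],[.651,-.276,.024]],c))
np.savez("w1.npz",p=p,d=d,**c)
E
```

```text
2.7 [ 0.59262528 -0.18557343  0.35286864] [-1.28282036e-04 -3.04384422e-02  9.99536635e-01 -7.46928885e-06] 0.5012141338680601 [ 0.05595298  0.44512211  0.24406228  1.57711526 -0.11499335  1.13372309
  1.95759987]
[[333.63515936  51.96130712]
 [191.33560666 206.60824193]]
```

View pics/w1.png

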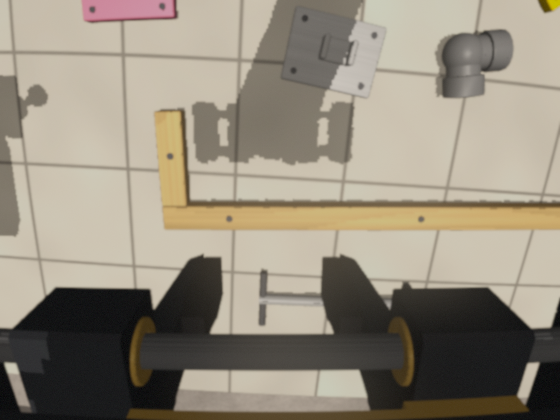

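The wrist view shows the bracket's foot corners at about (297,7), (385,28), (369,96) and (282,78). The fence's inside corner is at about (187,203), and the elbow is at (472,65). Now fitting lines.

```bash
cat > fence.py <<'E'
from h import *
def fit(uv,z,c):
    X=plane("wrist",uv,z,c).astype(np.float32); vx,vy,x,y=cv2.fitLine(X,cv2.DIST_HUBER,0,.01,.01).ravel(); return np.array([x,y]),np.array([vx,vy])
def fence(p,c):
    hsv=cv2.cvtColor(p,cv2.COLOR_RGB2HSV); m=(hsv[...,1]>90)&(hsv[...,0]>10)&(hsv[...,0]<28)&(hsv[...,2]>110); return m
E
python3 - <<'E'
from fence import *
z=np.load("w1.npz"); p=z['p']; c={k:z[k] for k in("fx","fy","cx","cy","k1","R","t")}
m=fence(p,c)
A=[(u,np.flatnonzero(m[190:,u])[0]+190-.5) for u in range(205,540,5)]
B=[(np.flatnonzero(m[v,140:220])[-1]+140+.5,v) for v in range(118,196,4)]
print(A[:3],A[-3:],B[::6])
a,da=fit(A,.024,c); b,db=fit(B,.024,c)
k=np.linalg.solve(np.c_[da,-db],b-a); corner=a+da*k[0]
da*=np.sign(da[1]); db*=-np.sign(db[0]); 
print("corner",corner,"yaw batten",np.arctan2(-da[0],da[1]),"yaw block",np.arctan2(-db[1],-db[0]))
Q=plane("wrist",[(297,7),(385,28),(369,96),(282,78)],.016,c); print(Q,Q.mean(0),np.linalg.norm(Q-np.roll(Q,1,0),axis=1))
y=(Q[1]-Q[0]+Q[2]-Q[3]); print("yaw",np.arctan2(-y[0],y[1]))
w=np.arctan2(-da[0],da[1]); R=np.array([[np.cos(w),-np.sin(w)],[np.sin(w),np.cos(w)]])
print("in fence",(Q-corner)@R,(Q.mean(0)-corner)@R,"tcp",(get_state()['tool_pos'][:2]-corner)@R)
E
```

```text
[(205, np.float64(204.5)), (210, np.float64(204.5)), (215, np.float64(204.5))] [(525, np.float64(205.5)), (530, np.float64(205.5)), (535, np.float64(205.5))] [(np.float64(181.5), 118), (np.float64(182.5), 142), (np.float64(184.5), 166), (np.float64(185.5), 190)]
corner [ 0.64570457 -0.28137052] yaw batten 0.052748397 yaw block 0.059349146
[[ 0.42805794 -0.16865813]
 [ 0.44148559 -0.0737141 ]
 [ 0.51291485 -0.08203395]
 [ 0.50059947 -0.17932873]] [ 0.47076446 -0.12593372] [0.07332213 0.09588885 0.07191216 0.09807111]
yaw -0.1331198154759178
in fence [[-0.21140127  0.12403081]
 [-0.19298647  0.21813483]
 [-0.12209522  0.20606052]
 [-0.13952323  0.10955038]] [-0.16650155  0.16444413] tcp [-0.04798715  0.09830073]
```

Fence corner is at (0.646, -0.281), yaw 0.055. In the fence frame the bracket is at (-0.166, 0.164), relative yaw -0.19, and the tool is already square to the fence. Checking blue's clearance before I descend.

```bash
python3 - <<'E'
from h import *
p=cv2.imread("pics/top0.png"); hsv=cv2.cvtColor(p,cv2.COLOR_BGR2HSV)
m=cv2.inRange(hsv,(100,120,60),(130,255,255)); m[:,:300]=0; m[:,370:]=0; m[:250]=0
c=max(cv2.findContours(m,0,2)[0],key=cv2.contourArea); b=plane("top",cv2.boxPoints(cv2.minAreaRect(c)),.016); print(b)
w=.055;R=np.array([[np.cos(w),-np.sin(w)],[np.sin(w),np.cos(w)]]); print((b-[.646,-.281])@R)
E
```

```text
[[ 0.29391773 -0.15043926]
 [ 0.36302019 -0.16297405]
 [ 0.34712603 -0.25691044]
 [ 0.2782116  -0.24382307]]
[[-0.34437266  0.14971808]
 [-0.27606376  0.13340353]
 [-0.29709778  0.04048291]
 [-0.36518856  0.05733888]]
```

Emit:
play_rows:
  series:
    - {"tx": 6, "ty": 2, "tz": 0, "wx": 0, "wy": 0, "wz": 0, "hand": 0.5}
    - {"tx": 12, "ty": 4, "tz": 0, "wx": 0, "wy": 0, "wz": 0, "hand": 0.5}
    - {"tx": 18.3, "ty": 6.7, "tz": 0, "wx": 0, "wy": 0, "wz": 0, "hand": 0.5}
    - {"tx": 18.3, "ty": 6.7, "tz": 4, "wx": 0, "wy": 0, "wz": 0, "hand": 0.5}
    - {"tx": 18.3, "ty": 6.7, "tz": 9, "wx": 0, "wy": 0, "wz": 0, "hand": 0.5}
    - {"tx": 18.3, "ty": 6.7, "tz": 14, "wx": 0, "wy": 0, "wz": 0, "hand": 0.5}
    - {"tx": 18.3, "ty": 6.7, "tz": 18, "wx": 0, "wy": 0, "wz": 0, "hand": 0.5}
    - {"tx": 18.3, "ty": 6.7, "tz": 21, "wx": 0, "wy": 0, "wz": 0, "hand": 0.5}
    - {"tx": 18.3, "ty": 6.7, "tz": 23, "wx": 0, "wy": 0, "wz": 0, "hand": 0.5}
    - {"tx": 18.3, "ty": 6.7, "tz": 23, "wx": 0, "wy": 0, "wz": 0, "hand": 0.5}
    - {"tx": 18.3, "ty": 6.7, "tz": 23, "wx": 0, "wy": 0, "wz": 0, "hand": 0.5}

```text
time: 4.12
tool_pos: [0.4064, -0.1298, 0.1237]
tool_rot: [0.001, -0.031, 1.0, -0.0]
wrist_force: [-0.7, -0.5, 0.4]
gripper_width: 0.5
```

Blue's nearest corner is at fence x -0.276 and the finger backs are at -0.240, so it's clear. Lowering the tips to about 8 mm.

Emit:
play_rows:
  series:
    - {"tx": 0, "ty": 0, "tz": 1.5, "wx": 0, "wy": 0, "wz": 0, "hand": 0.5}
    - {"tx": 0, "ty": 0, "tz": 3, "wx": 0, "wy": 0, "wz": 0, "hand": 0.5}
    - {"tx": 0, "ty": 0, "tz": 4.2, "wx": 0, "wy": 0, "wz": 0, "hand": 0.5}
    - {"tx": 0, "ty": 0, "tz": 5.2, "wx": 0, "wy": 0, "wz": 0, "hand": 0.5}
    - {"tx": 0, "ty": 0, "tz": 5.2, "wx": 0, "wy": 0, "wz": 0, "hand": 0.5}
    - {"tx": 0, "ty": 0, "tz": 5.2, "wx": 0, "wy": 0, "wz": 0, "hand": 0.5}

```text
time: 4.88
tool_pos: [0.4065, -0.1299, 0.0718]
tool_rot: [0.001, -0.031, 1.0, -0.0]
wrist_force: [0.0, 0.1, -0.3]
gripper_width: 0.498
```

Emit:
play_rows:
  series:
    - {"tx": -1, "ty": 0, "tz": 0, "wx": 0, "wy": 0, "wz": 0, "hand": 0.5}
    - {"tx": -1.8, "ty": 0, "tz": 0, "wx": 0, "wy": 0, "wz": 0, "hand": 0.5}
    - {"tx": -2.6, "ty": 0, "tz": 0, "wx": 0, "wy": 0, "wz": 0, "hand": 0.5}
    - {"tx": -3.4, "ty": 0, "tz": 0, "wx": 0, "wy": 0, "wz": 0, "hand": 0.5}
    - {"tx": -4.2, "ty": 0, "tz": 0, "wx": 0, "wy": 0, "wz": 0, "hand": 0.5}
    - {"tx": -5, "ty": 0, "tz": 0, "wx": 0, "wy": 0, "wz": 0, "hand": 0.5}
    - {"tx": -6, "ty": 0, "tz": 0, "wx": 0, "wy": 0, "wz": 0, "hand": 0.5}
    - {"tx": -7, "ty": 0, "tz": 0, "wx": 0, "wy": 0, "wz": 0, "hand": 0.5}
    - {"tx": -8, "ty": 0, "tz": 0, "wx": 0, "wy": 0, "wz": 0, "hand": 0.5}
    - {"tx": -9, "ty": 0, "tz": 0, "wx": 0, "wy": 0, "wz": 0, "hand": 0.5}
    - {"tx": -10, "ty": 0, "tz": 0, "wx": 0, "wy": 0, "wz": 0, "hand": 0.5}
    - {"tx": -11, "ty": 0, "tz": 0, "wx": 0, "wy": 0, "wz": 0, "hand": 0.5}
    - {"tx": -12, "ty": 0, "tz": 0, "wx": 0, "wy": 0, "wz": 0, "hand": 0.5}
    - {"tx": -12.6, "ty": 0, "tz": 0, "wx": 0, "wy": 0, "wz": 0, "hand": 0.5}
    - {"tx": -13, "ty": 0, "tz": 0, "wx": 0, "wy": 0, "wz": 0, "hand": 0.5}
    - {"tx": -13, "ty": 0, "tz": 0, "wx": 0, "wy": 0, "wz": 0, "hand": 0.5}

```text
time: 6.88
tool_pos: [0.5366, -0.1219, 0.072]
tool_rot: [0.001, -0.031, 1.0, -0.0]
wrist_force: [-1.0, -0.6, -1.0]
gripper_width: 0.499
```

```bash
python3 - <<'E'
from h import *
s=get_state(); print(s['time'],s['tool_pos'],s['wrist_force'])
p,d=cams.snapshot("scene"); k=cv2.resize(p[120:320,80:350],None,fx=2.9,fy=2.9,interpolation=2); cv2.imwrite("pics/s1.png",k[:,:,::-1])
E
```

```text
6.875 [ 0.53660833 -0.12191508  0.0719671 ] [-1.04228901 -0.64102418 -1.01683574]
```

View pics/s1.png

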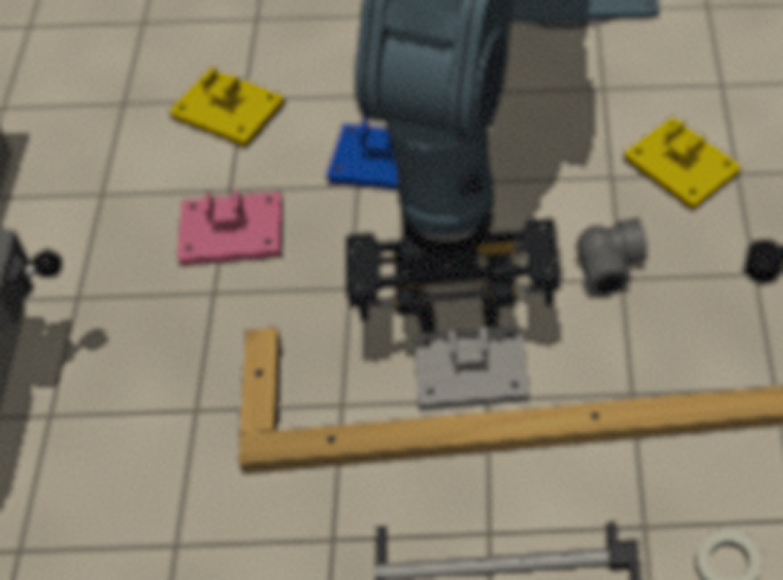

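The scene crop shows the foot squared up with the batten and about 15 mm short of it, with the fingers on its near edge at (470,335). Continuing gently until the force rises.

Emit:
play_rows:
  series:
    - {"tx": -0.5, "ty": 0, "tz": 0, "wx": 0, "wy": 0, "wz": 0, "hand": 0.5}
    - {"tx": -0.9, "ty": 0, "tz": 0, "wx": 0, "wy": 0, "wz": 0, "hand": 0.5}
    - {"tx": -1.2, "ty": 0, "tz": 0, "wx": 0, "wy": 0, "wz": 0, "hand": 0.5}
    - {"tx": -1.4, "ty": 0, "tz": 0, "wx": 0, "wy": 0, "wz": 0, "hand": 0.5}
    - {"tx": -1.5, "ty": 0, "tz": 0, "wx": 0, "wy": 0, "wz": 0, "hand": 0.5}

```text
time: 7.55
tool_pos: [0.5515, -0.121, 0.072]
tool_rot: [0.001, -0.031, 1.0, -0.0]
wrist_force: [-2.5, 0.3, 1.0]
gripper_width: 0.504
```

Emit:
play_rows:
  series:
    - {"tx": -0.1, "ty": 0, "tz": 0, "wx": 0, "wy": 0, "wz": 0, "hand": 0.5}
    - {"tx": -0.2, "ty": 0, "tz": 0, "wx": 0, "wy": 0, "wz": 0, "hand": 0.5}

```text
time: 7.8
tool_pos: [0.5535, -0.1209, 0.072]
tool_rot: [0.001, -0.031, 1.0, -0.0]
wrist_force: [-2.5, 0.0, 0.5]
gripper_width: 0.502
```

Emit:
play_rows:
  series:
    - {"tx": -0.1, "ty": 0, "tz": 0, "wx": 0, "wy": 0, "wz": 0, "hand": 0.5}
    - {"tx": -0.2, "ty": 0, "tz": 0, "wx": 0, "wy": 0, "wz": 0, "hand": 0.5}

```text
time: 8.05
tool_pos: [0.5552, -0.1208, 0.072]
tool_rot: [0.0, -0.031, 1.0, -0.0]
wrist_force: [-4.2, 0.0, 3.2]
gripper_width: 0.496
```

Emit:
play_rows:
  series:
    - {"tx": -0.1, "ty": 0, "tz": 0, "wx": 0, "wy": 0, "wz": 0, "hand": 0.5}
    - {"tx": -0.2, "ty": 0, "tz": 0, "wx": 0, "wy": 0, "wz": 0, "hand": 0.5}

```text
time: 8.3
tool_pos: [0.5555, -0.1208, 0.0718]
tool_rot: [-0.002, -0.03, 1.0, 0.0]
wrist_force: [-9.6, 0.2, 8.5]
gripper_width: 0.5
```

Force has risen to 9.6 N and motion has stopped, so the foot is on the batten. Now I'll back off, lift, turn a quarter turn and go to the left of the foot.

Emit:
play_rows:
  series:
    - {"tx": 1.5, "ty": 0, "tz": 0, "wx": 0, "wy": 0, "wz": 0, "hand": 0.5}
    - {"tx": 3, "ty": 0, "tz": 0, "wx": 0, "wy": 0, "wz": 0, "hand": 0.5}
    - {"tx": 3, "ty": 0, "tz": -5, "wx": 0, "wy": 0, "wz": 0, "hand": 0.5}
    - {"tx": 3, "ty": 0, "tz": -10, "wx": 0, "wy": 0, "wz": 0, "hand": 0.5}
    - {"tx": 3, "ty": 0, "tz": -12, "wx": 0, "wy": 0, "wz": 0, "hand": 0.5}
    - {"tx": 1, "ty": 3, "tz": -12, "wx": 0, "wy": 0, "wz": 0.18, "hand": 0.2}
    - {"tx": -1, "ty": 5, "tz": -12, "wx": 0, "wy": 0, "wz": 0.36, "hand": 0.2}
    - {"tx": -3, "ty": 7, "tz": -12, "wx": 0, "wy": 0, "wz": 0.54, "hand": 0.2}
    - {"tx": -4.4, "ty": 7, "tz": -12, "wx": 0, "wy": 0, "wz": 0.72, "hand": 0.2}
    - {"tx": -4.4, "ty": 7, "tz": -12, "wx": 0, "wy": 0, "wz": 0.9, "hand": 0.2}
    - {"tx": -4.4, "ty": 7, "tz": -12, "wx": 0, "wy": 0, "wz": 1.08, "hand": 0.2}
    - {"tx": -4.4, "ty": 7, "tz": -12, "wx": 0, "wy": 0, "wz": 1.26, "hand": 0.2}
    - {"tx": -4.4, "ty": 7, "tz": -12, "wx": 0, "wy": 0, "wz": 1.44, "hand": 0.2}
    - {"tx": -4.4, "ty": 7, "tz": -12, "wx": 0, "wy": 0, "wz": 1.577, "hand": 0.2}
    - {"tx": -4.4, "ty": 7, "tz": -12, "wx": 0, "wy": 0, "wz": 1.577, "hand": 0.2}
    - {"tx": -4.4, "ty": 7, "tz": -12, "wx": 0, "wy": 0, "wz": 1.577, "hand": 0.2}

```text
time: 10.3
tool_pos: [0.5956, -0.0483, 0.1918]
tool_rot: [-0.001, 0.687, 0.727, -0.001]
wrist_force: [-0.1, -0.2, -0.2]
gripper_width: 0.202
```

```bash
python3 - <<'E'
from h import *
s=get_state(); print(s['time'],s['tool_pos'],s['tool_rot'],s['gripper_width'])
w=.055;R=np.array([[np.cos(w),-np.sin(w)],[np.sin(w),np.cos(w)]]); print((s['tool_pos'][:2]-[.646,-.281])@R)
q=s['tool_rot']; print("tool y angle",2*np.arctan2(q[2],q[1])-np.pi/2)
p,d=cams.snapshot("top"); k=cv2.resize(p[150:260,230:400],None,fx=4.5,fy=4.5,interpolation=2); cv2.imwrite("pics/t2.png",k[:,:,::-1])
E
```

```text
10.3 [ 0.59562496 -0.04826983  0.19175643] [-0.00098326  0.68654359  0.72708748 -0.00085284] 0.20214647385908432
[-0.03750516  0.23514749]
tool y angle 0.05734562767110485
```

View pics/t2.png

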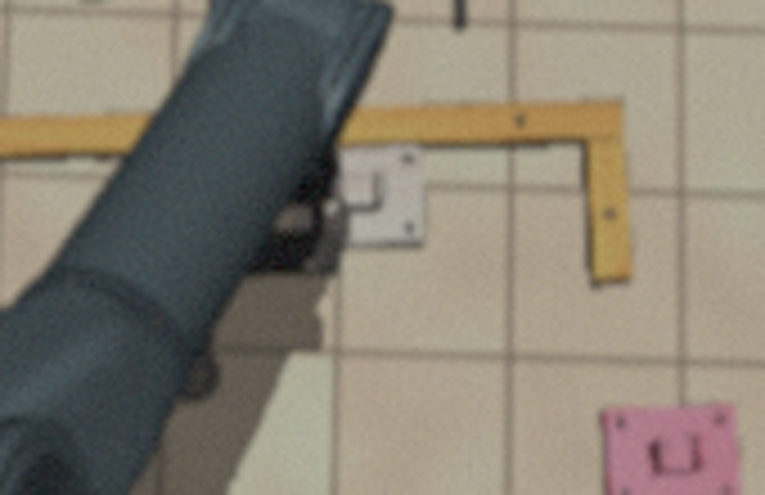

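The top crop shows the foot against the batten (its right edge at x≈424, end block face at x≈585, about 0.107 m to go). The fingers sit to the left of the foot. Descending.

Emit:
play_rows:
  series:
    - {"tx": 0, "ty": 0, "tz": 4, "wx": 0, "wy": 0, "wz": 0, "hand": 0.2}
    - {"tx": 0, "ty": 0, "tz": 7.5, "wx": 0, "wy": 0, "wz": 0, "hand": 0.2}
    - {"tx": 0, "ty": 0, "tz": 10, "wx": 0, "wy": 0, "wz": 0, "hand": 0.2}
    - {"tx": 0, "ty": 0, "tz": 11.3, "wx": 0, "wy": 0, "wz": 0, "hand": 0.2}
    - {"tx": 0, "ty": 0, "tz": 12, "wx": 0, "wy": 0, "wz": 0, "hand": 0.2}
    - {"tx": 0, "ty": 0, "tz": 12, "wx": 0, "wy": 0, "wz": 0, "hand": 0.2}

```text
time: 11.1
tool_pos: [0.5956, -0.0483, 0.0721]
tool_rot: [-0.001, 0.687, 0.727, -0.001]
wrist_force: [1.1, 0.3, -0.6]
gripper_width: 0.2
```

Emit:
play_rows:
  series:
    - {"tx": -1, "ty": 0, "tz": 0, "wx": 0, "wy": 0, "wz": 0, "hand": 0.2}
    - {"tx": -1.7, "ty": 0, "tz": 0, "wx": 0, "wy": 0, "wz": 0, "hand": 0.2}
    - {"tx": -2.4, "ty": 0, "tz": 0, "wx": 0, "wy": 0, "wz": 0, "hand": 0.2}
    - {"tx": -3.1, "ty": 0, "tz": 0, "wx": 0, "wy": 0, "wz": 0, "hand": 0.2}
    - {"tx": -3.8, "ty": 0, "tz": 0, "wx": 0, "wy": 0, "wz": 0, "hand": 0.2}
    - {"tx": -4.5, "ty": 0, "tz": 0, "wx": 0, "wy": 0, "wz": 0, "hand": 0.2}
    - {"tx": -5.2, "ty": 0, "tz": 0, "wx": 0, "wy": 0, "wz": 0, "hand": 0.2}
    - {"tx": -5.9, "ty": 0, "tz": 0, "wx": 0, "wy": 0, "wz": 0, "hand": 0.2}
    - {"tx": -6.6, "ty": 0, "tz": 0, "wx": 0, "wy": 0, "wz": 0, "hand": 0.2}
    - {"tx": -7.3, "ty": 0, "tz": 0, "wx": 0, "wy": 0, "wz": 0, "hand": 0.2}
    - {"tx": -8, "ty": 0, "tz": 0, "wx": 0, "wy": 0, "wz": 0, "hand": 0.2}
    - {"tx": -8.7, "ty": 0, "tz": 0, "wx": 0, "wy": 0, "wz": 0, "hand": 0.2}
    - {"tx": -9.4, "ty": 0, "tz": 0, "wx": 0, "wy": 0, "wz": 0, "hand": 0.2}
    - {"tx": -10, "ty": 0, "tz": 0, "wx": 0, "wy": 0, "wz": 0, "hand": 0.2}
    - {"tx": -10.6, "ty": 0, "tz": 0, "wx": 0, "wy": 0, "wz": 0, "hand": 0.2}
    - {"tx": -11, "ty": 0, "tz": 0, "wx": 0, "wy": 0, "wz": 0, "hand": 0.2}
    - {"tx": -11.3, "ty": 0, "tz": 0, "wx": 0, "wy": 0, "wz": 0, "hand": 0.2}
    - {"tx": -11.5, "ty": 0, "tz": 0, "wx": 0, "wy": 0, "wz": 0, "hand": 0.2}

```text
time: 13.35
tool_pos: [0.602, -0.1632, 0.072]
tool_rot: [-0.001, 0.687, 0.727, -0.001]
wrist_force: [-0.7, 3.9, 3.4]
gripper_width: 0.2
```

Emit:
play_rows:
  series:
    - {"tx": -0.3, "ty": 0, "tz": 0, "wx": 0, "wy": 0, "wz": 0, "hand": 0.2}
    - {"tx": -0.6, "ty": 0, "tz": 0, "wx": 0, "wy": 0, "wz": 0, "hand": 0.2}
    - {"tx": -0.8, "ty": 0, "tz": 0, "wx": 0, "wy": 0, "wz": 0, "hand": 0.2}

```text
time: 13.72
tool_pos: [0.6025, -0.1717, 0.0719]
tool_rot: [-0.001, 0.687, 0.727, -0.001]
wrist_force: [-1.1, 3.1, 3.3]
gripper_width: 0.199
```

Emit:
play_rows:
  series:
    - {"tx": -0.1, "ty": 0, "tz": 0, "wx": 0, "wy": 0, "wz": 0, "hand": 0.2}
    - {"tx": -0.2, "ty": 0, "tz": 0, "wx": 0, "wy": 0, "wz": 0, "hand": 0.2}

```text
time: 13.98
tool_pos: [0.6025, -0.1736, 0.0719]
tool_rot: [-0.001, 0.687, 0.727, -0.001]
wrist_force: [0.1, 3.7, 3.2]
gripper_width: 0.2
```

Emit:
play_rows:
  series:
    - {"tx": -0.1, "ty": 0, "tz": 0, "wx": 0, "wy": 0, "wz": 0, "hand": 0.2}
    - {"tx": -0.2, "ty": 0, "tz": 0, "wx": 0, "wy": 0, "wz": 0, "hand": 0.2}

```text
time: 14.22
tool_pos: [0.6026, -0.175, 0.0719]
tool_rot: [-0.001, 0.687, 0.727, -0.0]
wrist_force: [-0.5, 7.7, 4.9]
gripper_width: 0.202
```

Emit:
play_rows:
  series:
    - {"tx": -0.1, "ty": 0, "tz": 0, "wx": 0, "wy": 0, "wz": 0, "hand": 0.2}
    - {"tx": -0.2, "ty": 0, "tz": 0, "wx": 0, "wy": 0, "wz": 0, "hand": 0.2}

```text
time: 14.48
tool_pos: [0.6027, -0.1752, 0.0719]
tool_rot: [-0.003, 0.686, 0.727, 0.0]
wrist_force: [-1.6, 9.3, 7.5]
gripper_width: 0.202
```

Block contact: 9.3 N and stopped, with the leading edge at fence y≈0.099. Back off, lift, turn back, and re-seat against the batten with a light final push.

Emit:
play_rows:
  series:
    - {"tx": 1.5, "ty": 0, "tz": 0, "wx": 0, "wy": 0, "wz": 0, "hand": 0.2}
    - {"tx": 3, "ty": 0, "tz": 0, "wx": 0, "wy": 0, "wz": 0, "hand": 0.2}
    - {"tx": 3, "ty": 0, "tz": -5, "wx": 0, "wy": 0, "wz": 0, "hand": 0.2}
    - {"tx": 3, "ty": 0, "tz": -10, "wx": 0, "wy": 0, "wz": 0, "hand": 0.2}
    - {"tx": 3, "ty": 0, "tz": -12, "wx": 0, "wy": 0, "wz": 0, "hand": 0.2}
    - {"tx": 1, "ty": -2, "tz": -12, "wx": 0, "wy": 0, "wz": -0.18, "hand": 0.3}
    - {"tx": -1, "ty": -4, "tz": -12, "wx": 0, "wy": 0, "wz": -0.36, "hand": 0.3}
    - {"tx": -3, "ty": -6, "tz": -12, "wx": 0, "wy": 0, "wz": -0.54, "hand": 0.3}
    - {"tx": -5, "ty": -7, "tz": -12, "wx": 0, "wy": 0, "wz": -0.72, "hand": 0.3}
    - {"tx": -5.8, "ty": -7, "tz": -12, "wx": 0, "wy": 0, "wz": -0.9, "hand": 0.3}
    - {"tx": -5.8, "ty": -7, "tz": -12, "wx": 0, "wy": 0, "wz": -1.08, "hand": 0.3}
    - {"tx": -5.8, "ty": -7, "tz": -12, "wx": 0, "wy": 0, "wz": -1.26, "hand": 0.3}
    - {"tx": -5.8, "ty": -7, "tz": -12, "wx": 0, "wy": 0, "wz": -1.44, "hand": 0.3}
    - {"tx": -5.8, "ty": -7, "tz": -12, "wx": 0, "wy": 0, "wz": -1.57, "hand": 0.3}
    - {"tx": -5.8, "ty": -7, "tz": -12, "wx": 0, "wy": 0, "wz": -1.57, "hand": 0.3}
    - {"tx": -5.8, "ty": -7, "tz": -12, "wx": 0, "wy": 0, "wz": -1.57, "hand": 0.3}

```text
time: 16.48
tool_pos: [0.5364, -0.2374, 0.1914]
tool_rot: [-0.002, -0.027, 1.0, 0.002]
wrist_force: [-0.9, -0.3, 0.7]
gripper_width: 0.298
```

```bash
python3 - <<'E'
from h import *
s=get_state(); print(s['time'],s['tool_pos'],s['tool_rot'],s['gripper_width'])
w=.055;R=np.array([[np.cos(w),-np.sin(w)],[np.sin(w),np.cos(w)]]); print((s['tool_pos'][:2]-[.646,-.281])@R)
q=s['tool_rot']; print("tool y angle",2*np.arctan2(q[2],q[1])-np.pi/2)
p,d=cams.snapshot("top"); k=cv2.resize(p[150:260,250,None] if 0 else p[150:260,250:400],None,fx=5,fy=5,interpolation=2); cv2.imwrite("pics/t3.png",k[:,:,::-1])
E
```

```text
16.475 [ 0.5364145  -0.23743172  0.19137106] [-0.00222149 -0.02739986  0.99961935  0.00233805] 0.29831274682900566
[-0.10702474  0.04952657]
tool y angle 1.6256032004798655
```

View pics/t3.png

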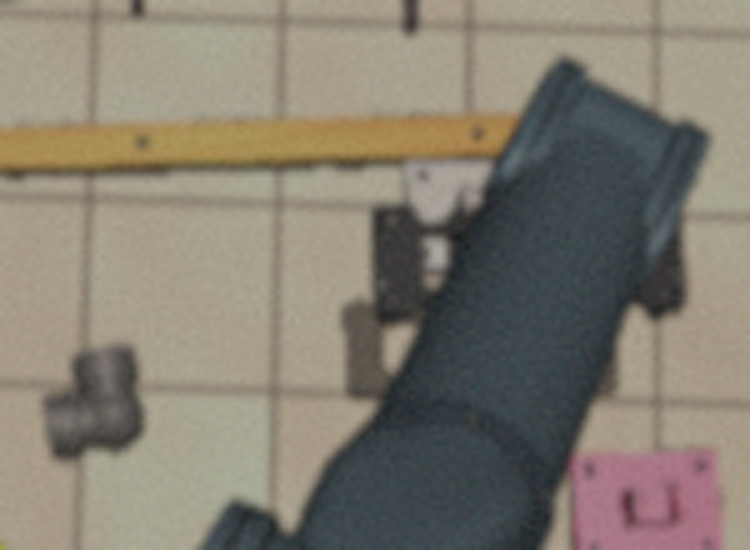

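The foot (visible corner at (410,165)) is along the batten, partly hidden by the arm. The tool is 22 mm short of its near edge. Descending and seating.

Emit:
play_rows:
  series:
    - {"tx": 0, "ty": 0, "tz": 4, "wx": 0, "wy": 0, "wz": 0, "hand": 0.3}
    - {"tx": 0, "ty": 0, "tz": 7.5, "wx": 0, "wy": 0, "wz": 0, "hand": 0.3}
    - {"tx": 0, "ty": 0, "tz": 10, "wx": 0, "wy": 0, "wz": 0, "hand": 0.3}
    - {"tx": 0, "ty": 0, "tz": 11.3, "wx": 0, "wy": 0, "wz": 0, "hand": 0.3}
    - {"tx": 0, "ty": 0, "tz": 11.9, "wx": 0, "wy": 0, "wz": 0, "hand": 0.3}
    - {"tx": 0, "ty": 0, "tz": 11.9, "wx": 0, "wy": 0, "wz": 0, "hand": 0.3}
    - {"tx": -0.7, "ty": 0, "tz": 11.9, "wx": 0, "wy": 0, "wz": 0, "hand": 0.3}
    - {"tx": -1.3, "ty": 0, "tz": 11.9, "wx": 0, "wy": 0, "wz": 0, "hand": 0.3}
    - {"tx": -1.8, "ty": 0, "tz": 11.9, "wx": 0, "wy": 0, "wz": 0, "hand": 0.3}
    - {"tx": -2.1, "ty": 0, "tz": 11.9, "wx": 0, "wy": 0, "wz": 0, "hand": 0.3}
    - {"tx": -2.2, "ty": 0, "tz": 11.9, "wx": 0, "wy": 0, "wz": 0, "hand": 0.3}

```text
time: 17.9
tool_pos: [0.5581, -0.2357, 0.0724]
tool_rot: [-0.002, -0.028, 1.0, 0.002]
wrist_force: [0.3, -0.1, -0.1]
gripper_width: 0.297
```

Emit:
play_rows:
  series:
    - {"tx": -0.1, "ty": 0, "tz": 0, "wx": 0, "wy": 0, "wz": 0, "hand": 0.3}
    - {"tx": -0.2, "ty": 0, "tz": 0, "wx": 0, "wy": 0, "wz": 0, "hand": 0.3}

```text
time: 18.15
tool_pos: [0.56, -0.2356, 0.0724]
tool_rot: [-0.002, -0.028, 1.0, 0.002]
wrist_force: [0.1, 0.0, -0.1]
gripper_width: 0.301
```

Emit:
play_rows:
  series:
    - {"tx": -0.1, "ty": 0, "tz": 0, "wx": 0, "wy": 0, "wz": 0, "hand": 0.3}
    - {"tx": -0.2, "ty": 0, "tz": 0, "wx": 0, "wy": 0, "wz": 0, "hand": 0.3}

```text
time: 18.4
tool_pos: [0.5613, -0.2356, 0.0722]
tool_rot: [-0.003, -0.028, 1.0, 0.002]
wrist_force: [-4.0, -0.1, 2.0]
gripper_width: 0.3
```

Emit:
play_rows:
  series:
    - {"tx": -0.1, "ty": 0, "tz": 0, "wx": 0, "wy": 0, "wz": 0, "hand": 0.3}
    - {"tx": -0.2, "ty": 0, "tz": 0, "wx": 0, "wy": 0, "wz": 0, "hand": 0.3}

```text
time: 18.65
tool_pos: [0.5617, -0.2356, 0.072]
tool_rot: [-0.005, -0.027, 1.0, 0.003]
wrist_force: [-7.5, 1.3, 6.3]
gripper_width: 0.303
```

Seated. Back off, lift, and move to a viewing pose that puts the corner in the clear part of the wrist image.

Emit:
play_rows:
  series:
    - {"tx": 1.5, "ty": 0, "tz": 0, "wx": 0, "wy": 0, "wz": 0, "hand": 0.3}
    - {"tx": 3, "ty": 0, "tz": 0, "wx": 0, "wy": 0, "wz": 0, "hand": 0.3}
    - {"tx": 3, "ty": 0, "tz": -5, "wx": 0, "wy": 0, "wz": 0, "hand": 0.3}
    - {"tx": 3, "ty": 0, "tz": -10, "wx": 0, "wy": 0, "wz": 0, "hand": 0.3}
    - {"tx": 3, "ty": 0, "tz": -15, "wx": 0, "wy": 0, "wz": 0, "hand": 0.3}
    - {"tx": 0, "ty": 0, "tz": -20, "wx": 0, "wy": 0, "wz": 0, "hand": 0.3}
    - {"tx": -5, "ty": 0, "tz": -22, "wx": 0, "wy": 0, "wz": 0, "hand": 0.3}
    - {"tx": -9, "ty": 0, "tz": -22, "wx": 0, "wy": 0, "wz": 0, "hand": 0.3}
    - {"tx": -9, "ty": 0, "tz": -22, "wx": 0, "wy": 0, "wz": 0, "hand": 0.3}
    - {"tx": -9, "ty": 0, "tz": -22, "wx": 0, "wy": 0, "wz": 0, "hand": 0.3}
    - {"tx": -9, "ty": 0, "tz": -22, "wx": 0, "wy": 0, "wz": 0, "hand": 0.3}

```text
time: 20.02
tool_pos: [0.6524, -0.2326, 0.2911]
tool_rot: [-0.005, -0.027, 1.0, 0.003]
wrist_force: [0.3, 0.7, 0.8]
gripper_width: 0.3
```

```bash
python3 - <<'E'
from fence import *
s=get_state(); print(s['time'],s['tool_pos'])
c=cams.calibration("wrist"); p,d=cams.snapshot("wrist"); np.savez("w4.npz",p=p,d=d,**c)
print(project("wrist",[[.646,-.281,.024]],c))
k=cv2.resize(p[0:270,100:460],None,fx=2.2,fy=2.2,interpolation=2); cv2.imwrite("pics/w4.png",k[:,:,::-1])
E
```

```text
20.025 [ 0.65243158 -0.23256278  0.29112746]
[[219.70782244 168.05993841]]
```

View pics/w4.png

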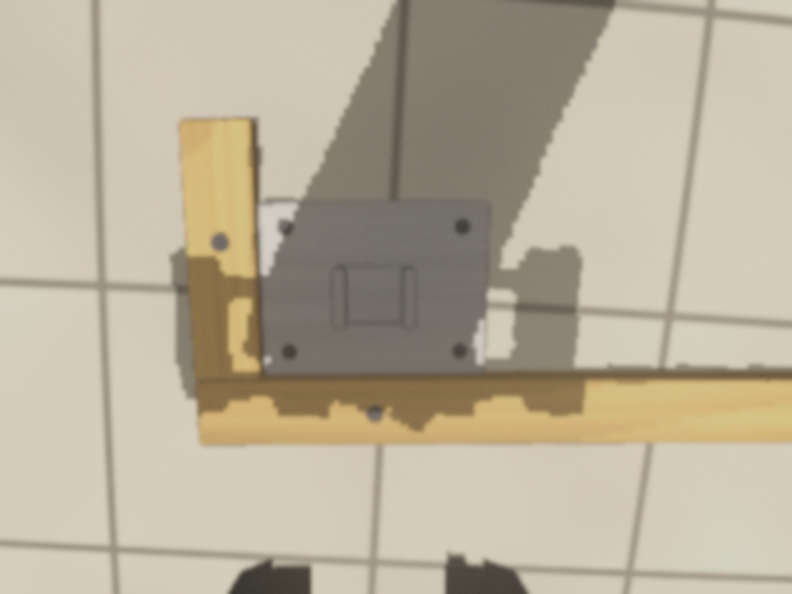

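The foot (crop corners about (258,203), (489,203), (485,374), (263,374)) lies along the batten and butts against the block. There's no visible gap. Quick numeric check.

```bash
python3 - <<'E'
from fence import *
z=np.load("w4.npz"); c={k:z[k] for k in("fx","fy","cx","cy","k1","R","t")}
f=lambda L:np.array(L)/2.2+[100,0]
a,da=fit(f([(300,377),(500,374),(780,377)]),.024,c) if 0 else fit(f([(265,379),(780,378)]),.024,c)
b,db=fit(f([(252,120),(261,376)]),.024,c)
k=np.linalg.solve(np.c_[da,-db],b-a); C=a+da*k[0]; da*=np.sign(da[1]); w=np.arctan2(-da[0],da[1])
R=np.array([[np.cos(w),-np.sin(w)],[np.sin(w),np.cos(w)]])
Q=plane("wrist",f([(258,203),(489,203),(485,374),(263,374)]),.016,c)
print("corner",C,"yaw",w); print(((Q-C)@R*1000).round(1),((Q.mean(0)-C)@R*1000).round(1))
y=Q[1]-Q[0]+Q[2]-Q[3]; print("rel yaw",np.arctan2(-y[0],y[1])-w)
E
```

```text
corner [ 0.650215  -0.2819238] yaw 0.058160022
[[-74.9   0.7]
 [-74.5  99.2]
 [ -0.1  99.8]
 [ -0.6  -0.2]] [-37.5  49.9]
rel yaw -0.004232006777227362
```

```bash
python3 -c "
from cell import order,get_state
s=get_state();print(s['time'],abs(s['joint_velocities']).max(),s['wrist_force']);print(order.close_job())"
```

```text
20.075 0.007176068172056179 [ 0.45234115 -0.16403917 -0.6065228 ]
the job is handed in; nothing more can be done
None
```

The silver bracket is in the inside corner of the fence, and I handed the job in at about 20 s with the gripper clear above it.

- **How it got there:** I pushed the near long edge of the foot with both fingertips until it met the batten. I then pushed the left short edge until the foot stopped at the end block, and gave a light final push back against the batten. At each stop the wrist reading was no more than about 10 N on any axis.
- **Final position:** the last wrist image puts the bracket's centre at (-37.5, +49.9) mm in the fence frame, against a home of (-38, +50). It is turned about 0.004 rad from the fence, and no gap shows on either side. I picked those edges by eye from the image, so they are good to about 1 mm.
- **Small disagreement:** the first wrist estimate of the fence corner was about 4 mm different in x (0.646 m against 0.650 m). The contact stops matched the later value.
- **Other things:** I didn't re-measure the bystanders or the fan switch at the end. The arm's moves were planned clear of them, and no unexpected force showed.
- **Refused move:** the first move call was rejected for missing keys. The arm did not move, and I resent it.

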